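Fit the retaining ring on the food processor's drive shaft

TASK

The food processor's drive hub is back on its shaft and needs its retaining ring: first slide the speed control on the front console fully to its zero stop, at the narrow end of the wedge mark, and leave it there. Then pick up the circlip pliers from the grey mat with the ring on their tips, squeeze them so that the ring is spread before it meets the shaft, and slide it gently down over the shaft until it lies level on the hub face, at the groove. Finish there still holding: pliers squeezed in the gripper and the ring spread clear around the groove, not let go to snap shut, and leave the other things on the table where they are.

Things in the scene. Friction and masses are not known exactly. Their poses are not given: they have to be found in the camera images.
- processor: food processor's motor base, bowl off, fixed: 310 (x) by 250 (y) mm steel housing; origin under its centre on the table, x axis from the front console (robot side) to the back. Console 100, deck 120, hub face 152 mm above the table. Hub 88 mm diameter with three dogs 6 mm tall, 38 mm from the upright shaft's axis; round it on the deck a collar of 194 mm diameter, 132 mm high.
- groove (a point): on the shaft's axis (upright), 2 mm above the hub face: where the ring's centre must be when the ring lies on the hub at the groove. The groove is 6 mm high, 32 mm in diameter, straight above the hub face (154 mm above the table at this point).
- shaft_top (a point): centre of the shaft's top end, 26 mm above the hub face; the shaft is 36 mm in diameter with a 2.5 mm chamfer at its top, so it passes only through the spread ring, with about 1.5 mm to spare all round.
- speed (a joint): travel of the speed control in m: 0 = zero stop (narrow end of the wedge mark), 0.08 = other end. It slides along the processor's y axis; the value grows towards the processor's -y. About 1.5 N of friction; it stays where it is left.
- speed_grip (a point): inside the speed control's upright black grip, on its middle line 12 mm below its top; the grip is 28 mm (processor x) by 20 mm (processor y) and stands 40 mm tall above its track; at the table's height plus 143 mm.
- pliers_grip (a point): circlip pliers lying flat on the mat, tips bent down; x axis from handles to tips, z up. Point midway between the two black handle sleeves, near the balance point, 45 mm behind the pivot, 11 mm above the sleeves' underside. Sleeves 12 mm thick, 22 mm tall, ending 67 mm behind this point. Gripped across (along y): 56 mm over the outsides here, 43 mm when fully squeezed. 0.18 kg.
- pliers_left (a joint): squeeze of the pliers in rad: 0 = relaxed, about 0.15 = fully squeezed, at the stop screw; each handle turns by it. Squeezing the handles together SPREADS the tips: at the grip point it takes about 4 N to begin and 10 N to reach the stop; 25 N or more holds firmly. As the handles come parallel the pliers may slip 2 to 5 mm forward (along x) in the grip.
- ring_center (a point): centre of the steel retaining ring, half-way up its 4 mm. It hangs by two eyes on the pliers' tip pins and lies level under the tips: centre 125 mm ahead of pliers_grip (122 when spread) along the pliers' x, underside level with the sleeves' underside. 51 mm outside diameter, eyes 28 mm from the centre towards the pliers. z is the ring's axis.
- ring_left (a joint): opening of one half of the ring in rad (the other half mirrors it): 0 = as it hangs on the relaxed pliers, too tight for the shaft; from 0.09 it passes the shaft; about 0.16 with the pliers fully squeezed. Springy: it closes by itself when the pliers are let go.
- mealbox_center (a point): white two-compartment meal box, 170 by 190 by 40 mm, loose; the point is its centre, 20 mm up. To be left alone.
- screwdriver: screwdriver with black handle, 170 mm long, lying on the mat some 60 to 120 mm beside the pliers, roughly along them; origin under its middle. To be left alone.
- jar: closed glass jar, 64 mm diameter, 100 mm tall, loose; origin at its underside. To be left alone.
- mug: white mug, 76 mm diameter, 85 mm tall, loose; origin at its underside. To be left alone.
- spoon: steel spoon, 240 mm long, loose on the table in front of the processor; origin under its middle. To be left alone.

How it is judged:
On the way, in this order (a step that is already met when the one before it is completed fails the run):
1. the speed control is at its zero stop (value of joint speed below 0.004 m), for 0.2 s.
2. the ring is up above the shaft's end, spread by the pliers in the gripper (value of joint speed below 0.004 m and value of joint ring_left above 0.1 rad and z of ring_center in the frame of shaft_top above 0.002 m and horizontal distance between ring_center and shaft_top below 0.03 m and contact force between the fingers and pliers above 2 N), for 0.05 s.
At the end, for the whole second after the job is handed in: Speed control within 4 mm of zero; ring at the groove (within 4 mm of the shaft's axis, 2.5 mm of its height on the hub face, level within 4 degrees), at rest, still spread more than 0.10 rad, the pliers squeezed in the gripper (over 2 N) (value of joint speed below 0.004 m and value of joint ring_left above 0.1 rad and horizontal distance between ring_center and groove below 0.004 m and z of ring_center in the frame of groove between -0.002 and 0.0025 m and angle between ring_center's own z axis and vertical below 0.07 rad and contact force between the fingers and pliers above 2 N and linear speed of ring below 0.02 m/s); the arm keeps its last pose, push and grip.
It fails at once if a bystander is moved by more than 20 mm (distance of any of mealbox_center, screwdriver, jar, mug, spoon from where it was at the start of the episode above 0.02 m).
It fails at once if the ring is rammed against the processor with more than 25 N (contact force between ring and processor above 25 N).
It also fails if it takes over 51 s, if anything falls off the work surface, if the arm or the gripper's body presses on something with over 40 N, if the wrist force passes 120 N, or if a joint passes its speed limit or range.

ROBOT

A 7-joint arm with a two-finger parallel gripper is mounted at the origin on the work surface. World frame = base frame: x ahead of the robot, y to its left, z up, the work surface at z = 0. Lengths are in m, angles in rad, forces in N, time in s.
With the tool pointing down it reaches from about 0.425 to 0.875 m from the base axis. Payload 4.7 kg.
Tool frame: the origin (TCP) lies on the centre line of the jaws, within the pads' length; the fingertips stand 19 mm ahead of it and the grasp point (between the pads) is the TCP (ctrl.nose_length is the distance from the TCP to the fingertips, in m); z points along the fingers, x is the direction in which the jaws open and shut, and the axes are right-handed (so a half turn about z gives the same grasp; the last joint's range is limited). The gripper opens to 87 mm and grips with 3 to 60 N. Pads are 19 mm wide; open, the fingers measure 117 mm over their backs; the gripper's body (75 mm by 190 mm) begins 51 mm behind the grasp point.
Start: joints at [-1.091, 0.321, -0.07, 1.45, 0.023, 1.371, -0.057], TCP at [0.292, 0.581, 0.242] pointing down, gripper open.
Joint ranges: [-2.86, 2.86], [-0.3, 2.09], [-1.38, 1.24], [0.06, 2.45], [-1.56, 4.7], [0.09, 2.05], [-2.69, 2.69]. Speed limits (rad/s): [2.57, 2.57, 3.14, 3.14, 3.14, 3.14, 3.14].

INTERFACE

Orientations are given as a rotation vector (axis times angle).
In Python, from bench import ctrl gives the robot as it stands. The module is installed in compiled form; this text tells all that it offers.
- The arm moves only by the shell command python3 -m crank 'ROWS' [OPENING] [FORCE]. ROWS is a JSON object of lists of equal length, an entry for each row: "dp": the shift along the tool's x, y, z in cm, a list of three; "delta_rot": the turn, a rotation vector about the tool's x, y, z in rad, a list of three. In form: {"dp": [[x, y, z], ...], "delta_rot": [[rx, ry, rz], ...]}. A call has exactly 8 rows; each row shifts and turns the commanded pose from where the row before left it, along the tool's axes as they then stand; what a row does not reach is not made up. A row lasts 1/10 s, in which the tool goes at most 50 mm and 8.59 degrees, less where a joint would pass 70% of its speed; a pose out of reach is approached as far as the arm can. A call with a gripper value outside its range is refused whole. OPENING is the finger opening in cm, from 0 to 8.7, set as the call begins (- or left out, the last holds). The fingers move at their own pace and stop on an object; FORCE is the grip in N (left out, the last holds). Time passes only in rows, so rows that do not move let the fingers close, or fill a call up. It gives the time, the measured TCP pose, the force and the opening at its end, in the units of the state.
- ctrl.get_state(): the state, without advancing time (a new reading comes with each control period).
- ctrl.get_image(name): name is "side" or "top"; returns the picture (480x640x3 uint8, blue, green, red); there is no depth.
- ctrl.camera_info(name): a dict with "camera_matrix" (3x3 intrinsics, pixels), "xyz" and "orientation" of the camera in the world. Camera axes: x right, y down, z forward; pixel columns grow to the right and rows downward; lengths in m; the calibration is good to about 2 mm. A picture is of the moment at which its call begins. camera_info takes no time and is no camera call.
- ctrl.close_job(): hands the job in, once; it reports no verdict.
The state is a dict: "time": time; "joint_positions": joint angles; "qd": joint speeds; "joint_torque": joint torques, N m; "position": TCP position; "tool_rot": TCP orientation; "ft_force": force on the tool from outside, world axes, zero at the start; "torque": the same for the moment, N m; "grip_width": opening from 0.0 (shut) to 1.0 (fully open).
Only numpy, scipy, OpenCV 4.12 (cv2) and the standard library are available. Lean on these libraries where they do the work, as an engineer would, in place of code of your own. Each camera call takes 0.05 s, during which the arm holds its last target.

## Working session

There is one attempt and no reset: what is moved stays moved. The work goes in short steps, Python scripts to look and compute and a shell command to move; the robot and the scene stay as the last step left them, time stands still between calls to the robot, and variables do not carry over. Pictures are saved under pics/ and viewed, and the job is handed in when it is done.

```bash
mkdir -p pics; python3 - <<'E'
from bench import ctrl
import cv2
for n in("side","top"):
    cv2.imwrite(f"pics/{n}0.png",ctrl.get_image(n)); print(ctrl.camera_info(n))
s=ctrl.get_state();print(s); print(ctrl.nose_length)
E
```

```text
{'camera_matrix': array([[456.03056867,   0.        , 321.63652217],
       [  0.        , 456.03056867, 242.38101134],
       [  0.        ,   0.        ,   1.        ]]), 'xyz': array([ 0.23051331, -0.74417841,  0.63820813]), 'orientation': array([-2.08563508,  0.43392906, -0.21329229])}
{'camera_matrix': array([[490.04973247,   0.        , 320.33601124],
       [  0.        , 490.04973247, 235.46296529],
       [  0.        ,   0.        ,   1.        ]]), 'xyz': array([0.4165507 , 0.00629575, 1.34713112]), 'orientation': array([-2.18255017,  2.14585992, -0.09960178])}
{'time': 0.1, 'joint_positions': array([-1.09088563,  0.32172957, -0.07009512,  1.4515415 ,  0.0226286 ,
        1.37080522, -0.05689531]), 'qd': array([-0.00058466, -0.00088663, -0.00126288, -0.00175652,  0.00066187,
        0.00014641,  0.00053914]), 'joint_torque': array([-9.35489561e-05, -4.92569590e+01, -4.05734070e-01, -3.13398671e+01,
       -6.40722038e-02,  3.94695054e-02,  8.53968049e-05]), 'position': array([0.29178402, 0.58031425, 0.24058926]), 'tool_rot': array([ 2.67330132e+00,  1.64828636e+00, -2.16526579e-03]), 'ft_force': array([ 0.28773144, -0.07034429,  0.19902485]), 'torque': array([-0.01945294,  0.01159087,  0.01344069]), 'grip_width': 1.0031269734399846}
0.019
```

View pics/side0.png

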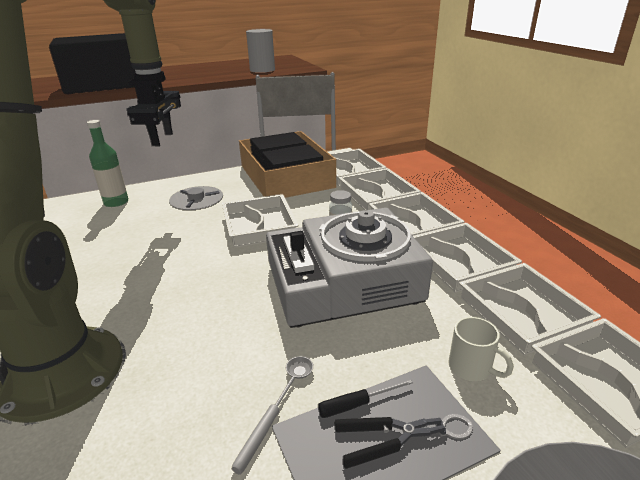

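View pics/top0.png

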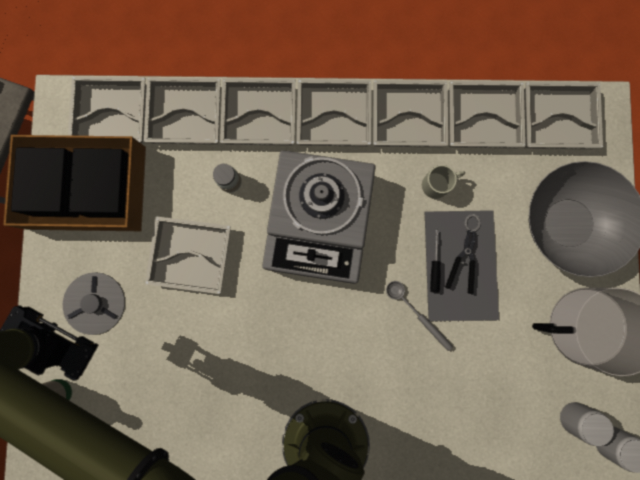

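```bash
python3 - <<'E'
import cv2,numpy as np
t=cv2.imread("pics/top0.png");s=cv2.imread("pics/side0.png")
cv2.imwrite("pics/t_proc.png",cv2.resize(t[145:290,255:385],None,fx=4,fy=4,interpolation=2))
cv2.imwrite("pics/t_pl.png",cv2.resize(t[205:325,420:505],None,fx=5,fy=5,interpolation=2)[:600])
cv2.imwrite("pics/s_proc.png",cv2.resize(s[200:335,255:440],None,fx=4,fy=4,interpolation=2))
cv2.imwrite("pics/s_pl.png",cv2.resize(s[360:480,270:500],None,fx=3.4,fy=3.4,interpolation=2))
E
```

```text
(no output)
```

View pics/t_proc.png

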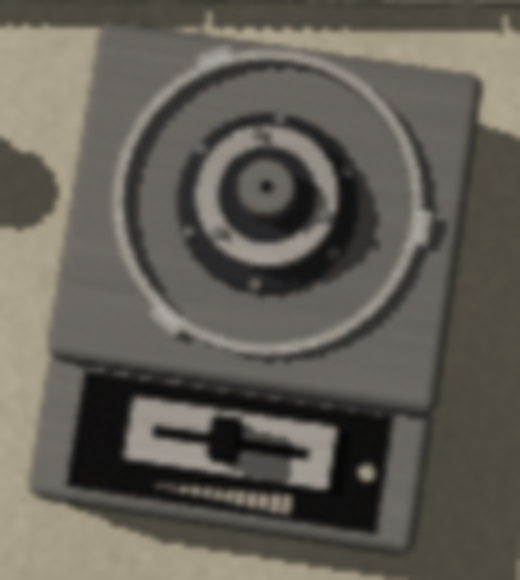

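View pics/t_pl.png

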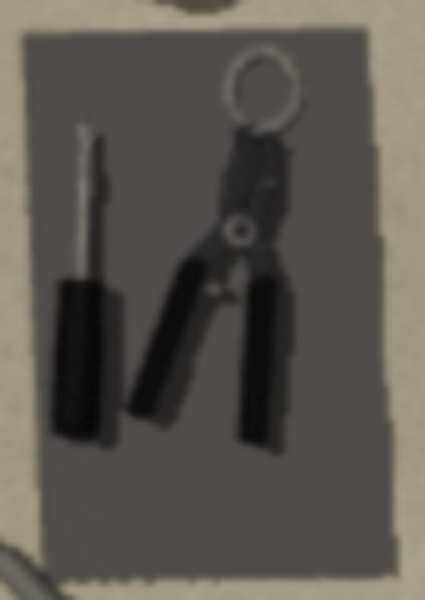

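View pics/s_proc.png

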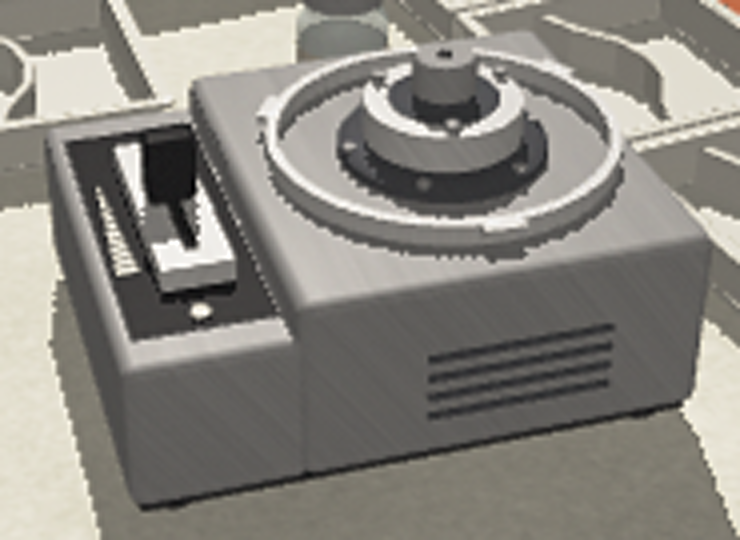

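View pics/s_pl.png

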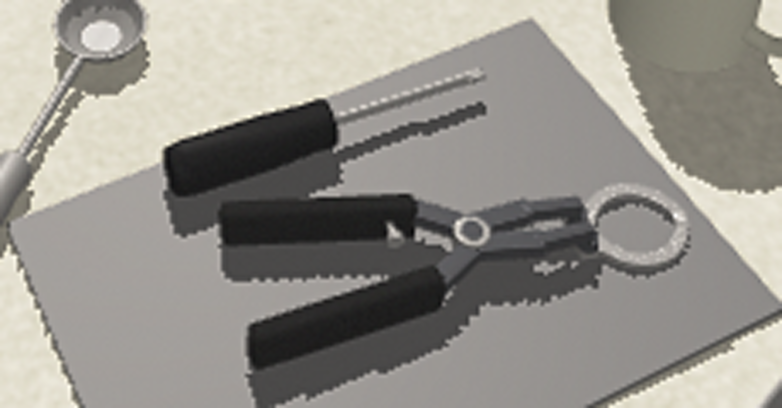

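```bash
cat > h.py <<'E'
from bench import ctrl
import numpy as np, cv2
from scipy.spatial.transform import Rotation as R
C={n:ctrl.camera_info(n) for n in("side","top")}
def ray(n,p):
    c=C[n];d=np.linalg.inv(c["camera_matrix"])@[p[0],p[1],1.]
    return c["xyz"],R.from_rotvec(c["orientation"]).apply(d)
def plane(n,p,z):
    o,d=ray(n,p);return o+d*(z-o[2])/d[2]
def tri(ps,pt):
    A=np.zeros((3,3));b=np.zeros(3);L=[]
    for n,p in(("side",ps),("top",pt)):
        o,d=ray(n,p);d=d/np.linalg.norm(d);M=np.eye(3)-np.outer(d,d);A+=M;b+=M@o;L.append((o,d))
    x=np.linalg.solve(A,b);return x,[np.linalg.norm(np.cross(x-o,d)) for o,d in L]
def proj(n,X):
    c=C[n];q=R.from_rotvec(c["orientation"]).inv().apply(np.array(X)-c["xyz"]);k=c["camera_matrix"]@q;return k[:2]/k[2]
E
python3 - <<'E'
from h import *
np.set_printoptions(precision=4,suppress=True)
print("shaft top",plane("top",(321.5,191.6),.178),plane("side",(366.75,213.6),.178),tri((366.75,213.6),(321.5,191.6)))
t=cv2.imread("pics/top0.png");s=cv2.imread("pics/side0.png")
# collar/hub/grip masks: bright in processor
def blobs(im,n,box,m,amin,name):
    x0,y0,x1,y1=box
    k=np.zeros_like(m);k[y0:y1,x0:x1]=m[y0:y1,x0:x1]
    N,l,st,ce=cv2.connectedComponentsWithStats(k)
    for i in range(1,N):
        if st[i,4]>=amin:
            pts=np.argwhere(l==i)[:,::-1].astype(np.float32)
            c,_=cv2.findContours((l==i).astype(np.uint8),0,1)
            c=max(c,key=len)
            e=cv2.fitEllipse(c) if len(c)>5 else None
            print(name,n,st[i],ce[i],"ell",e and np.round(e[0],2),e and np.round(e[1],1),"rect",np.round(cv2.minAreaRect(pts)[0],1),np.round(cv2.minAreaRect(pts)[1],1),round(cv2.minAreaRect(pts)[2],1))
for n,im,box in(("top",t,(255,145,385,290)),("side",s,(255,200,440,335))):
    g=cv2.cvtColor(im,6); blobs(im,n,box,((g>138)*1).astype(np.uint8),20,"bright"); blobs(im,n,box,((g<35)*1).astype(np.uint8),20,"dark")
for n,im,box in(("top",t,(425,212,500,320)),("side",s,(280,370,497,478))):
    g=cv2.cvtColor(im,6); blobs(im,n,box,((g<33)*1).astype(np.uint8),30,"dark"); 
    for th in (110,125): blobs(im,n,box,((g>th)*1).astype(np.uint8),6,f"bright{th}")
E
```

```text
shaft top [0.6429 0.0181 0.178 ] [0.6443 0.0156 0.178 ] (array([0.6442, 0.0177, 0.1768]), [np.float64(0.0011110608112468302), np.float64(0.0011110608112467665)])
bright top [ 255  152   91  138 2440] [270.9885 230.7791] ell [326.25 200.17] [136.7 196.7] rect [300.  220.5] [ 90. 137.] 0.0
bright top [306 152  79  27 615] [361.3593 159.2439] ell [-656.12  564.61] [ 242.9 2221.7] rect [348.7 153.9] [82.2 24. ] 18.4
bright top [289 157  25  20  53] [302.8868 163.3019] ell [297.08 176.64] [13.7 46.4] rect [299.7 165.6] [ 4.6 29.4] 54.7
bright top [305 178  13  24  79] [308.8861 189.2025] ell [312.32 189.69] [11.5 22.2] rect [309.6 188.7] [ 7.2 24.7] 21.8
bright top [324 178  14  15  45] [331.5333 183.8667] ell [330.36 184.99] [ 6.2 16.5] rect [331.5 184. ] [19.1  3.5] 45.0
bright top [284 196  38  37  94] [297.3404 220.0851] ell [283.26 231.81] [30.1 37.5] rect [297.9 218.7] [51.6 13.2] 44.2
bright top [356 197   6  11  31] [358.7419 201.7742] ell [358.75 201.68] [ 3.4 10.5] rect [358.7 202.2] [ 3.4 10.2] 14.0
bright top [311 202  25   9  78] [322.4872 206.7692] ell [323.19 204.19] [ 9.3 
[... 5741 characters left out ...]
 425   8   3  17] [430.5882 425.7059] ell [430.37 425.83] [2.1 7. ] rect [430.5 426. ] [2. 7.] 90.0
bright125 side [384 426   4   4  11] [385.1818 428.    ] ell [385.21 427.87] [2.9 3.9] rect [385.5 427.5] [3. 3.] 90.0
bright125 side [392 427  11   7  37] [396.8649 429.8919] ell [396.75 429.94] [ 3.3 12.5] rect [397. 430.] [11.4  3.2] 18.4
bright125 side [427 437   9   4  19] [430.4737 438.2105] ell [430.67 437.97] [3.  7.7] rect [431.  438.5] [3. 8.] 90.0
bright125 side [451 455  46  23 536] [481.209  469.6922] ell [482.65 469.3 ] [18.2 51.8] rect [473.5 466. ] [22. 45.] 90.0
bright125 side [356 476   4   2   6] [357.8333 476.6667] ell [357.71 476.5 ] [0. 1.] rect [357.5 476.5] [1. 3.] 90.0
```

```bash
python3 - <<'E'
from h import *
np.set_printoptions(precision=4,suppress=True)
print("ring",tri((457.6,427.4),(472.3,222.6)),plane("top",(472.3,222.6),.008),plane("side",(457.6,427.4),.008))
print("pivot",tri((408.6,427.7),(468,251.2)),plane("top",(468,251.2),.02),plane("side",(408.6,427.7),.02))
L=plane("top",(453.5,271.9),.025);Rr=plane("top",(471.5,276.4),.025);print("sleeves",L,Rr,(L+Rr)/2)
print("knob",plane("top",(312.3,253.5),.153),plane("side",(297.5,233.5),.155))
# console panel corners, top view z=.1
t=cv2.cvtColor(cv2.imread("pics/top0.png"),6)
k=np.zeros_like(t);k[235:282,270:356]=(t[235:282,270:356]<60)
N,l,st,_=cv2.connectedComponentsWithStats(k);i=1+np.argmax(st[1:,4])
r=cv2.boxPoints(cv2.minAreaRect(np.argwhere(l==i)[:,::-1].astype(np.float32)));print(r)
P=np.array([plane("top",p,.101) for p in r]);print(P)
s=ctrl.get_state();print(R.from_rotvec(s["tool_rot"]).as_matrix())
for n,c in(("mug",(440,185)),("jar",(225,180))):print(n,plane("top",c,.08))
for c in((436,235),(436,257),(436,292)):print("sd",plane("top",c,.015))
E
```

```text
ring (array([ 0.5963, -0.3969,  0.0042]), [np.float64(6.771477460087081e-05), np.float64(6.771477460111664e-05)]) [ 0.5959 -0.3958  0.008 ] [ 0.5941 -0.3989  0.008 ]
pivot (array([ 0.5157, -0.3782,  0.0244]), [np.float64(8.733980702535474e-07), np.float64(8.733980701212012e-07)]) [ 0.5161 -0.3795  0.02  ] [ 0.5178 -0.3756  0.02  ]
sleeves [ 0.4593 -0.3385  0.025 ] [ 0.4481 -0.3865  0.025 ] [ 0.4537 -0.3625  0.025 ]
knob [0.4941 0.0382 0.153 ] [0.4933 0.0365 0.155 ]
[[268.2852 265.9079]
 [273.1339 234.1221]
 [355.0581 246.619 ]
 [350.2094 278.4048]]
[[ 0.464   0.1509  0.101 ]
 [ 0.5455  0.1408  0.101 ]
 [ 0.5169 -0.0691  0.101 ]
 [ 0.436  -0.0576  0.101 ]]
[[ 0.4491  0.8935 -0.0007]
 [ 0.8935 -0.4491 -0.0016]
 [-0.0017  0.0001 -1.    ]]
mug [ 0.6843 -0.2911  0.08  ]
jar [0.6889 0.2739 0.08  ]
sd [ 0.5593 -0.2945  0.015 ]
sd [ 0.4992 -0.2941  0.015 ]
sd [ 0.4048 -0.2935  0.015 ]
```

```bash
cat >> h.py <<'E'
def go(target,yaw=None):
    "print tool-frame shift (cm) to target from measured pose, and rz to bring tool x to yaw (deg)"
    s=ctrl.get_state();M=R.from_rotvec(s["tool_rot"]);m=M.as_matrix()
    print("t",round(s["time"],2),"pos",np.round(s["position"],4),"yaw",round(np.degrees(np.arctan2(m[1,0],m[0,0])),2),"tilt z",np.round(m[:,2],3),"F",np.round(s["ft_force"],1),"w",round(s["grip_width"]*8.7,2))
    if target is not None: print("dp cm",np.round(M.inv().apply(np.array(target)-s["position"])*100,2))
    if yaw is not None:
        T=R.from_matrix(np.array([[np.cos(yaw*np.pi/180),np.sin(yaw*np.pi/180),0],[np.sin(yaw*np.pi/180),-np.cos(yaw*np.pi/180),0],[0,0,-1.]]).T)
        print("drot",np.round((M.inv()*T).as_rotvec(),4))
E
python3 -m crank '{"dp":[[-2.4,2.6,0],[-2.4,2.6,0],[-2.4,2.6,0],[-2.4,2.6,0],[-2.4,2.6,0],[-2.4,2.6,0],[-2.4,2.6,0],[-2.4,2.6,0]],"delta_rot":[[0,0,0],[0,0,0],[0,0,0],[0,0,0],[0,0,0],[0,0,0],[0,0,0],[0,0,0]]}' 8.7 10
python3 -m crank '{"dp":[[-2.4,2.6,0],[-2.4,2.6,0],[-2.4,2.6,0],[-2.4,2.6,0],[-2.4,2.6,0],[-2.4,2.6,0],[-2.4,2.6,0],[-2.4,2.6,0]],"delta_rot":[[0,0,0],[0,0,0],[0,0,0],[0,0,0],[0,0,0],[0,0,0],[0,0,0],[0,0,0]]}'
python3 -c "
from h import *
go((.4937,.0375,.143),82.3)"
```

```text
time: 0.9
position: [0.3917, 0.3141, 0.2412]
tool_rot: [2.674, 1.649, -0.001]
ft_force: [-0.2, 0.5, 0.2]
grip_width: 0.999
time: 1.7
position: [0.4912, 0.0494, 0.2413]
tool_rot: [-2.674, -1.649, 0.0]
ft_force: [0.4, 0.6, 1.0]
grip_width: 1.0
t 1.7 pos [0.4912 0.0494 0.2413] yaw 63.32 tilt z [-0.  0. -1.] F [0.4 0.6 1. ] w 8.7
dp cm [-0.95  0.76  9.83]
drot [-3.000e-04 -0.000e+00 -3.313e-01]
```

```bash
python3 -m crank '{"dp":[[-0.95,0.76,0.5],[0,0,1.0],[0,0,1.5],[0,0,1.5],[0,0,1.5],[0,0,1.5],[0,0,1.5],[0,0,0.8]],"delta_rot":[[0,0,-0.083],[0,0,-0.083],[0,0,-0.083],[0,0,-0.082],[0,0,0],[0,0,0],[0,0,0],[0,0,0]]}' 8.7 10
python3 -m crank '{"dp":[[0,0,0],[0,0,0],[0,0,0],[0,0,0],[0,0,0],[0,0,0],[0,0,0],[0,0,0]],"delta_rot":[[0,0,0],[0,0,0],[0,0,0],[0,0,0],[0,0,0],[0,0,0],[0,0,0],[0,0,0]]}' 1.0 8
python3 -c "
from h import *
go((.4937,.0375,.143),82.3)
cv2.imwrite('pics/s1.png',ctrl.get_image('side'));cv2.imwrite('pics/t1.png',ctrl.get_image('top'))"
```

```text
time: 2.5
position: [0.4927, 0.0388, 0.142]
tool_rot: [-2.365, -2.066, 0.003]
ft_force: [-0.5, 0.2, 1.2]
grip_width: 1.002
time: 3.3
position: [0.4937, 0.0389, 0.1436]
tool_rot: [2.366, 2.067, 0.0]
ft_force: [1.1, -0.4, -0.3]
grip_width: 0.353
t 3.3 pos [0.4937 0.0389 0.1436] yaw 82.28 tilt z [ 0.  0. -1.] F [ 1.1 -0.4 -0.3] w 3.07
dp cm [-0.14  0.02  0.06]
drot [ 0.0001 -0.0001 -0.0004]
```

View pics/s1.png

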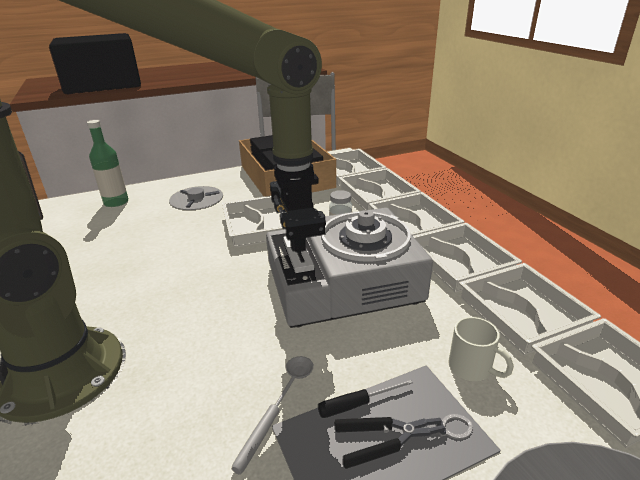

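The gripper straddles the knob (around px 297,243) with the fingers still closing, so I'll slide it toward the zero stop.

```bash
python3 -m crank '{"dp":[[0,0,0],[0,0,0],[0.5,0,0],[0.6,0,0],[0.6,0,0],[0.6,0,0],[0.6,0,0],[0.5,0,0]],"delta_rot":[[0,0,0],[0,0,0],[0,0,0],[0,0,0],[0,0,0],[0,0,0],[0,0,0],[0,0,0]]}' 1.0 8
python3 -m crank '{"dp":[[0.3,0,0],[0.3,0,0],[0.2,0,0],[0.2,0,0],[0.2,0,0],[0.1,0,0],[0,0,0],[0,0,0]],"delta_rot":[[0,0,0],[0,0,0],[0,0,0],[0,0,0],[0,0,0],[0,0,0],[0,0,0],[0,0,0]]}' 1.0 8
python3 -c "
from h import *
go((.4937,.0375,.143),82.3)"
```

```text
time: 4.2
position: [0.4985, 0.0733, 0.1436]
tool_rot: [2.365, 2.067, 0.0]
ft_force: [0.4, -0.9, 1.6]
grip_width: 0.234
time: 5.0
position: [0.4994, 0.0801, 0.1435]
tool_rot: [2.367, 2.061, -0.01]
ft_force: [-1.7, -11.2, 5.3]
grip_width: 0.228
t 5.0 pos [0.4994 0.0801 0.1435] yaw 82.08 tilt z [-0.002 -0.007 -1.   ] F [ -1.7 -11.2   5.3] w 1.98
dp cm [-4.3   0.02  0.08]
drot [-0.0015  0.0069 -0.0038]
```

```bash
python3 -m crank '{"dp":[[0,0,0],[0,0,0],[0,0,0],[0,0,0],[0,0,-1],[0,0,-2],[0,0,-3],[0,0,-3]],"delta_rot":[[0,0,0],[0,0,0],[0,0,0],[0,0,0],[0,0,0],[0,0,0],[0,0,0],[0,0,0]]}' 6.0
python3 -c "
from h import *
go((.473,-.3683,.13),76.7)
cv2.imwrite('pics/s2.png',ctrl.get_image('side')[190:340,240:450])"
```

```text
time: 5.8
position: [0.4998, 0.0859, 0.2351]
tool_rot: [-2.365, -2.067, -0.0]
ft_force: [1.2, -0.5, -0.5]
grip_width: 0.682
t 5.8 pos [0.4998 0.0859 0.2351] yaw 82.31 tilt z [-0.  0. -1.] F [ 1.2 -0.5 -0.5] w 5.93
dp cm [-45.38   3.42  10.49]
drot [-0.0001 -0.0003  0.0979]
```

View pics/s2.png

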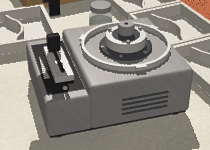

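The knob now sits at the far (+y, narrow) end of its track. On to the pliers.

```bash
python3 -m crank '{"dp":[[-2.8,0.21,0],[-2.8,0.21,0],[-2.8,0.21,0],[-2.8,0.21,0],[-2.8,0.21,0],[-2.8,0.21,0],[-2.8,0.21,0],[-2.8,0.21,0]],"delta_rot":[[0,0,0],[0,0,0],[0,0,0],[0,0,0],[0,0,0],[0,0,0],[0,0,0],[0,0,0]]}' 6.8
python3 -m crank '{"dp":[[-2.8,0.21,0],[-2.8,0.21,0],[-2.8,0.21,0],[-2.8,0.21,0.5],[-2.8,0.21,1.5],[-2.8,0.21,2.5],[-2.8,0.21,3],[-3.38,0.1,3]],"delta_rot":[[0,0,0],[0,0,0],[0,0,0],[0,0,0],[0,0,0],[0,0,0],[0,0,0],[0,0,0.098]]}' 6.8
python3 -c "
from h import *
cv2.imwrite('pics/s3.png',ctrl.get_image('side'));cv2.imwrite('pics/t3.png',cv2.resize(ctrl.get_image('top')[180:340,380:540],None,fx=3.7,fy=3.7))
go((.473,-.3683,.015),76.7)"
```

```text
time: 6.65
position: [0.4868, -0.1394, 0.2343]
tool_rot: [2.365, 2.067, 0.002]
ft_force: [0.3, -0.6, -0.2]
grip_width: 0.781
time: 7.45
position: [0.4729, -0.3684, 0.1283]
tool_rot: [2.463, 1.949, 0.004]
ft_force: [0.6, 0.7, -1.3]
grip_width: 0.783
t 7.55 pos [ 0.4672 -0.3715  0.1245] yaw 76.25 tilt z [-0.008 -0.    -1.   ] F [-0.6  0.9 -0.2] w 6.78
dp cm [ 0.48  0.57 10.95]
drot [-0.0076  0.0023 -0.0079]
```

View pics/s3.png

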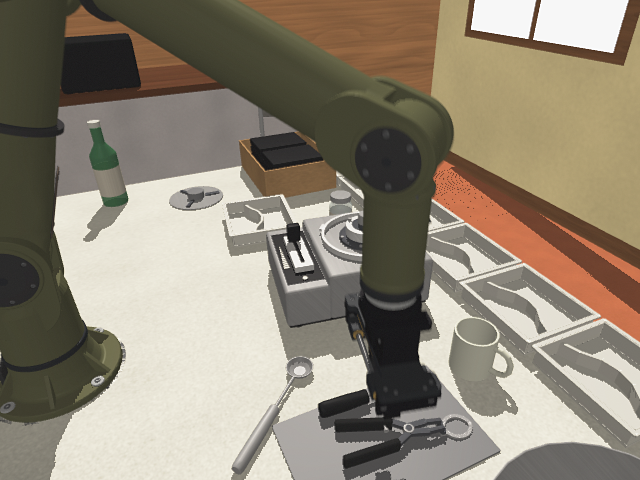

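View pics/t3.png

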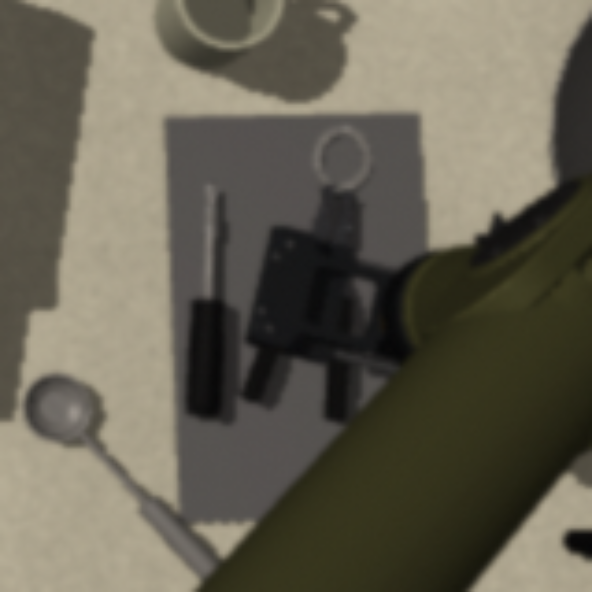

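Gripper is above the pliers (sleeves around px 365,425 side), with the ring (457,427) and screwdriver still in place.

```bash
python3 -m crank '{"dp":[[0,0,1],[0,0,1],[0,0,1],[0,0,1],[0,0,1],[0,0,0],[0,0,0],[0,0,0]],"delta_rot":[[0,0,0],[0,0,0],[0,0,0],[0,0,0],[0,0,0],[0,0,0],[0,0,0],[0,0,0]]}' 6.8
python3 -c "
from h import *
go((.473,-.3683,.015),76.7)"
```

```text
time: 8.35
position: [0.4715, -0.3689, 0.079]
tool_rot: [2.464, 1.948, 0.001]
ft_force: [0.5, -0.8, -0.6]
grip_width: 0.782
t 8.35 pos [ 0.4715 -0.3689  0.079 ] yaw 76.66 tilt z [ 0.001 -0.    -1.   ] F [ 0.5 -0.8 -0.6] w 6.81
dp cm [0.09 0.13 6.4 ]
drot [ 0.0009  0.0003 -0.0007]
```

```bash
python3 -m crank '{"dp":[[0.09,0.13,1],[0,0,1],[0,0,1],[0,0,1],[0,0,0.8],[0,0,0.5],[0,0,0],[0,0,0]],"delta_rot":[[0,0,0],[0,0,0],[0,0,0],[0,0,0],[0,0,0],[0,0,0],[0,0,0],[0,0,0]]}' 6.8
python3 -c "
from h import *
go((.473,-.3683,.025),76.7)
cv2.imwrite('pics/s4.png',cv2.resize(ctrl.get_image('side')[330:480,230:500],None,fx=2.9,fy=2.9,interpolation=2))"
```

```text
time: 9.15
position: [0.4728, -0.3682, 0.0256]
tool_rot: [2.464, 1.948, 0.0]
ft_force: [0.1, -0.2, -0.1]
grip_width: 0.781
t 9.15 pos [ 0.4728 -0.3682  0.0256] yaw 76.65 tilt z [ 0. -0. -1.] F [ 0.1 -0.2 -0.1] w 6.8
dp cm [-0.01  0.02  0.06]
drot [ 0.0002  0.0001 -0.0008]
```

View pics/s4.png

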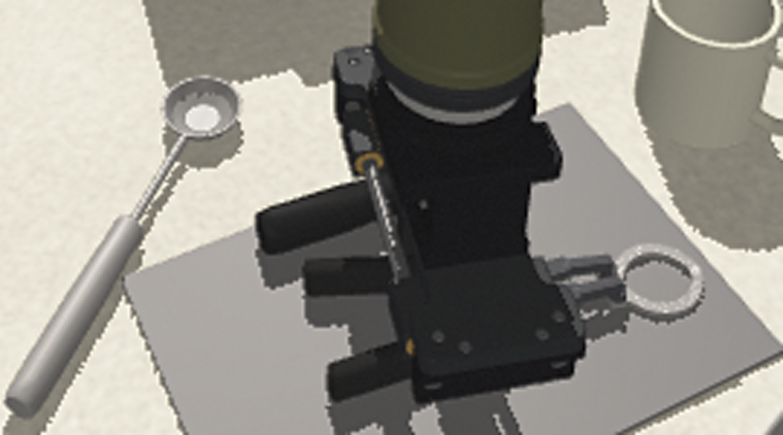

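```bash
python3 -m crank '{"dp":[[0,0,0.1],[0,0,0.1],[0,0,0],[0,0,0],[0,0,0],[0,0,0],[0,0,0],[0,0,0]],"delta_rot":[[0,0,0],[0,0,0],[0,0,0],[0,0,0],[0,0,0],[0,0,0],[0,0,0],[0,0,0]]}' 3.0 40
python3 -c "
from h import *
go((.473,-.3683,.025),76.7)"
python3 -m crank '{"dp":[[0,0,0],[0,0,0],[0,0,0],[0,0,0],[0,0,0],[0,0,0],[0,0,0],[0,0,0]],"delta_rot":[[0,0,0],[0,0,0],[0,0,0],[0,0,0],[0,0,0],[0,0,0],[0,0,0],[0,0,0]]}' 3.0 40
python3 -c "
from h import *
go((.473,-.3683,.025),76.7)
cv2.imwrite('pics/s5.png',cv2.resize(ctrl.get_image('side')[330:480,230:500],None,fx=2.9,fy=2.9,interpolation=2))
cv2.imwrite('pics/t5.png',cv2.resize(ctrl.get_image('top')[180:340,380:540],None,fx=3.7,fy=3.7))"
```

```text
time: 10.0
position: [0.473, -0.3678, 0.024]
tool_rot: [2.464, 1.949, 0.001]
ft_force: [-0.5, 1.6, 6.0]
grip_width: 0.452
t 10.0 pos [ 0.473  -0.3678  0.024 ] yaw 76.67 tilt z [ 0.001  0.    -1.   ] F [-0.5  1.6  6. ] w 3.94
dp cm [-0.05  0.01 -0.1 ]
drot [ 0.0005 -0.0006 -0.0005]
time: 10.8
position: [0.473, -0.3678, 0.024]
tool_rot: [-2.464, -1.949, -0.001]
ft_force: [-1.0, 1.8, 5.7]
grip_width: 0.459
t 10.8 pos [ 0.473  -0.3678  0.024 ] yaw 76.67 tilt z [ 0.001  0.    -1.   ] F [-1.   1.8  5.7] w 3.99
dp cm [-0.05  0.01 -0.1 ]
drot [ 0.0004 -0.0006 -0.0006]
```

View pics/s5.png

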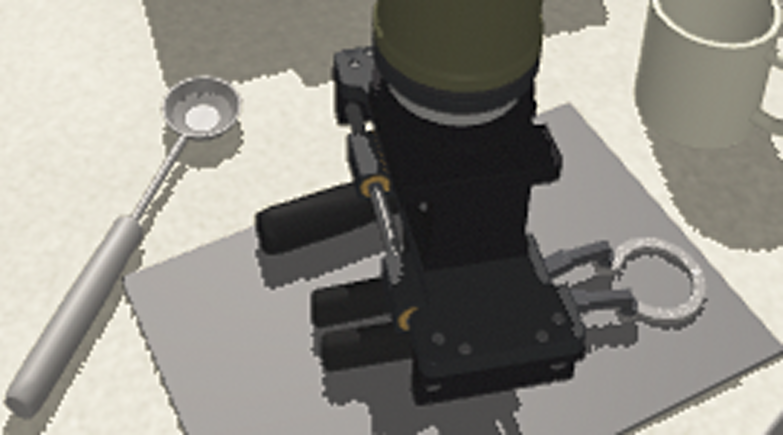

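View pics/t5.png

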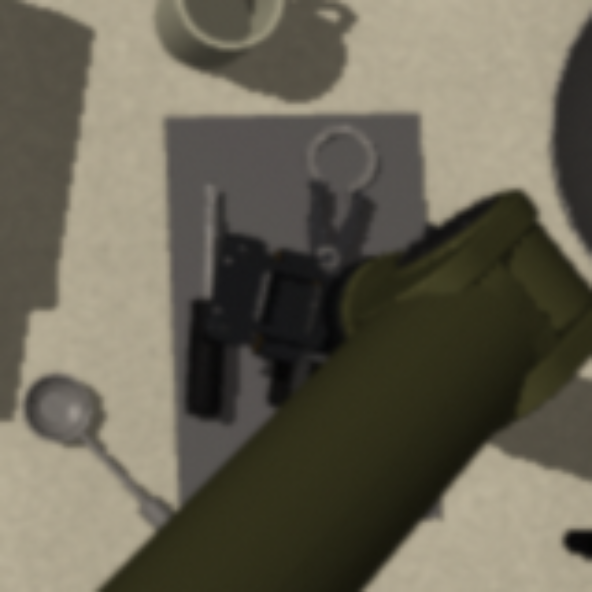

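Ring is spread, its eyes parted by the pliers (side px 457,427; top 472,223). Lifting.

```bash
python3 -m crank '{"dp":[[0,0,-0.4],[0,0,-1],[0,0,-2],[0,0,-3],[0,0,-4],[0,0,-4],[0,0,-4],[0,0,-3]],"delta_rot":[[0,0,0],[0,0,0],[0,0,0],[0,0,0],[0,0,0],[0,0,0],[0,0,0],[0,0,0]]}' 3.0 40
python3 -m crank '{"dp":[[1,0,0],[2,-0.2,0],[3,-0.2,0],[3,-0.2,0],[3,-0.2,0],[3,-0.2,0],[3,-0.2,0],[3,-0.2,0]],"delta_rot":[[0,0,0],[0,0,0],[0,0,0],[0,0,0],[0,0,0],[0,0,0],[0,0,0],[0,0,0]]}' 3.0 40
python3 -c "
from h import *
go((.534,-.046,.24),120)
cv2.imwrite('pics/s6.png',ctrl.get_image('side'))
c=proj('top',(.6437,.0172,.153));print(c,(c-[255,145])*4)
for p in((263,137),(222,233),(322,213)):
    q=plane('top',(255+p[0]/4,145+p[1]/4),.158)[:2]-[.6437,.0172];print(np.hypot(*q),np.degrees(np.arctan2(q[1],q[0])))"
```

```text
time: 11.7
position: [0.4726, -0.3687, 0.2406]
tool_rot: [2.463, 1.946, 0.001]
ft_force: [-0.1, 0.0, -2.5]
grip_width: 0.453
time: 12.5
position: [0.5068, -0.1586, 0.2365]
tool_rot: [-2.463, -1.948, 0.002]
ft_force: [1.1, 0.1, -2.5]
grip_width: 0.453
t 12.5 pos [ 0.5068 -0.1586  0.2365] yaw 76.68 tilt z [-0.002  0.001 -1.   ] F [ 1.1  0.1 -2.5] w 3.94
dp cm [11.58  0.05 -0.35]
drot [-0.0016 -0.0008 -0.7561]
[321.95239176 193.20876438] [267.80956704 192.83505752]
0.034123153196137145 5.91907823904027
0.038235194154276425 133.67357227868428
0.03598155741940919 -111.16845504699143
```

View pics/s6.png

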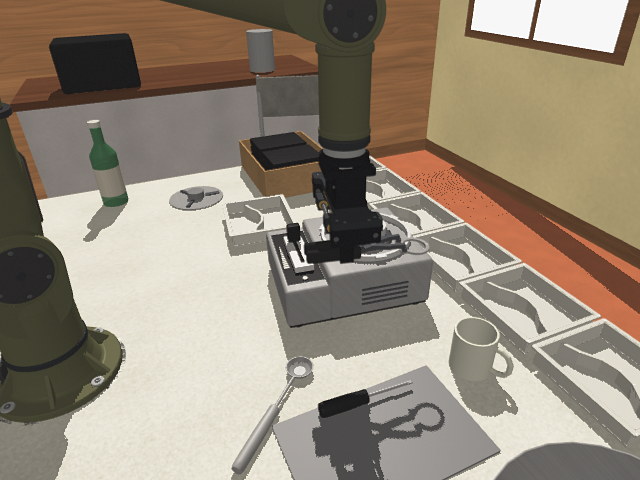

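Pliers held level; ring (side px 413,246) out over the processor. Dogs lie at about 8°, 131° and −110°, so I'll come in with the handles at 195°.

```bash
python3 -m crank '{"dp":[[2,-0.2,0],[2,-0.3,0],[2,-0.3,0],[2,-0.3,0],[2,-0.3,-0.1],[2,-0.3,-0.1],[1.5,-0.1,-0.1],[0.7,0,0]],"delta_rot":[[0,0,0],[0,0,0],[0,0,0],[0,0,0],[0,0,0],[0,0,0],[0,0,0],[0,0,0]]}' 3.0 40
python3 -m crank '{"dp":[[0,0,0],[0,0,0],[0,0,0],[0,0,0],[0,0,0],[0,0,0],[0,0,0],[0,0,0]],"delta_rot":[[0,0,-0.07],[0,0,-0.09],[0,0,-0.09],[0,0,-0.09],[0,0,-0.09],[0,0,-0.064],[0,0,0],[0,0,0]]}' 3.0 40
python3 -c "
from h import *
cv2.imwrite('pics/s7.png',ctrl.get_image('side'))
cv2.imwrite('pics/t7.png',ctrl.get_image('top'))
go((.5216,-.0155,.24),105)
s=cv2.imread('pics/s7.png');t=cv2.imread('pics/t7.png')
cv2.imwrite('pics/s7c.png',cv2.resize(s[170:320,280:450],None,fx=4,fy=4,interpolation=2))
cv2.imwrite('pics/t7c.png',cv2.resize(t[145:290,255:385],None,fx=4,fy=4,interpolation=2))"
```

```text
time: 13.35
position: [0.5226, -0.0163, 0.24]
tool_rot: [-2.462, -1.951, 0.001]
ft_force: [-0.8, -0.5, -3.2]
grip_width: 0.453
time: 14.15
position: [0.5227, -0.0187, 0.2403]
tool_rot: [-1.916, -2.49, 0.001]
ft_force: [0.7, -0.3, -2.4]
grip_width: 0.455
t 14.25 pos [ 0.5227 -0.0184  0.2405] yaw 104.88 tilt z [-0. -0. -1.] F [ 0.1 -1.  -1.5] w 3.95
dp cm [ 0.31 -0.03  0.05]
drot [-0.0002  0.0001 -0.0022]
```

View pics/s7c.png

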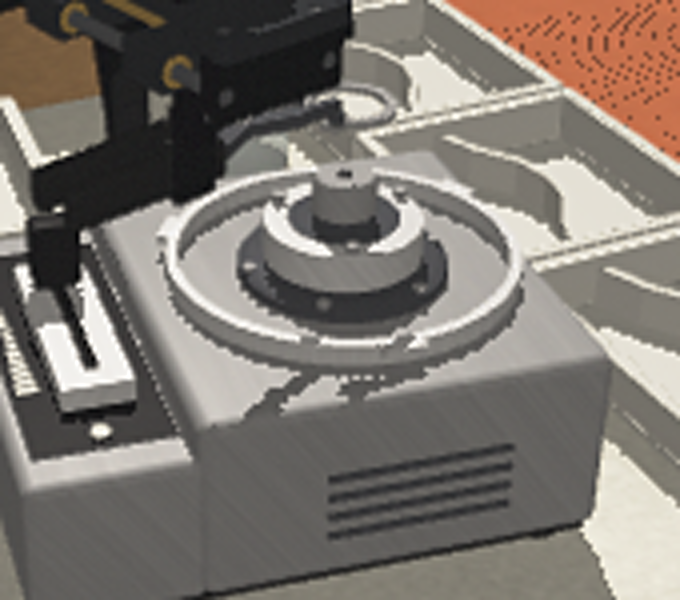

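View pics/t7c.png

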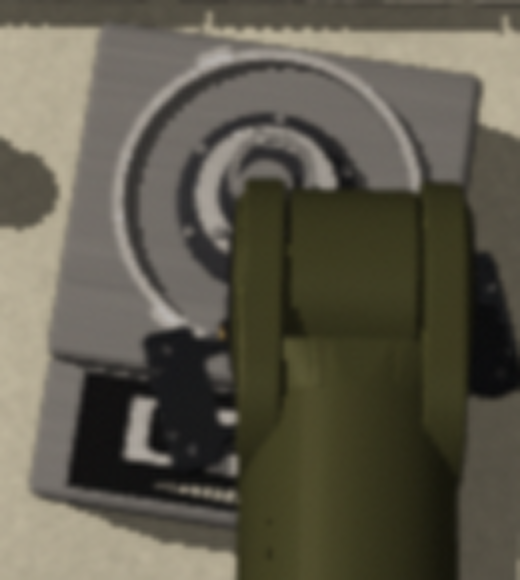

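```bash
python3 -m crank '{"dp":[[-1.2,0.3,0],[-1.4,0.3,0],[-1.4,0.3,0.5],[-1,0.26,0.5],[0,0,0.5],[0,0,0],[0,0,0],[0,0,0]],"delta_rot":[[0,0,0],[0,0,0],[0,0,-0.06],[0,0,-0.1],[0,0,-0.1],[0,0,-0.1],[0,0,-0.076],[0,0,0]]}' 3.0 40
python3 -m crank '{"dp":[[0,0,0],[0,0,0],[0,0,0],[0,0,0],[0,0,0],[0,0,0],[0,0,0],[0,0,0]],"delta_rot":[[0,0,0],[0,0,0],[0,0,0],[0,0,0],[0,0,0],[0,0,0],[0,0,0],[0,0,0]]}' 3.0 40
python3 -c "
from h import *
cv2.imwrite('pics/s8.png',ctrl.get_image('side'))
go((.5469,-.0641,.225),130)
cv2.imwrite('pics/t8.png',ctrl.get_image('top'))
s=cv2.imread('pics/s8.png');t=cv2.imread('pics/t8.png')
cv2.imwrite('pics/s8c.png',cv2.resize(s[190:265,320:420],None,fx=8,fy=8,interpolation=2))
cv2.imwrite('pics/t8c.png',cv2.resize(t[150:225,280:380],None,fx=8,fy=8,interpolation=2))"
```

```text
time: 15.05
position: [0.5478, -0.0642, 0.2255]
tool_rot: [1.33, 2.846, -0.001]
ft_force: [-0.2, -0.6, -2.0]
grip_width: 0.454
time: 15.85
position: [0.5474, -0.0631, 0.2256]
tool_rot: [1.329, 2.847, 0.0]
ft_force: [0.8, 0.3, -2.2]
grip_width: 0.453
t 15.9 pos [ 0.5474 -0.0631  0.2256] yaw 129.95 tilt z [ 0.  0. -1.] F [ 0.3  0.6 -2.3] w 3.93
dp cm [-0.04 -0.11  0.06]
drot [ 0.0001  0.     -0.0009]
```

View pics/s8c.png

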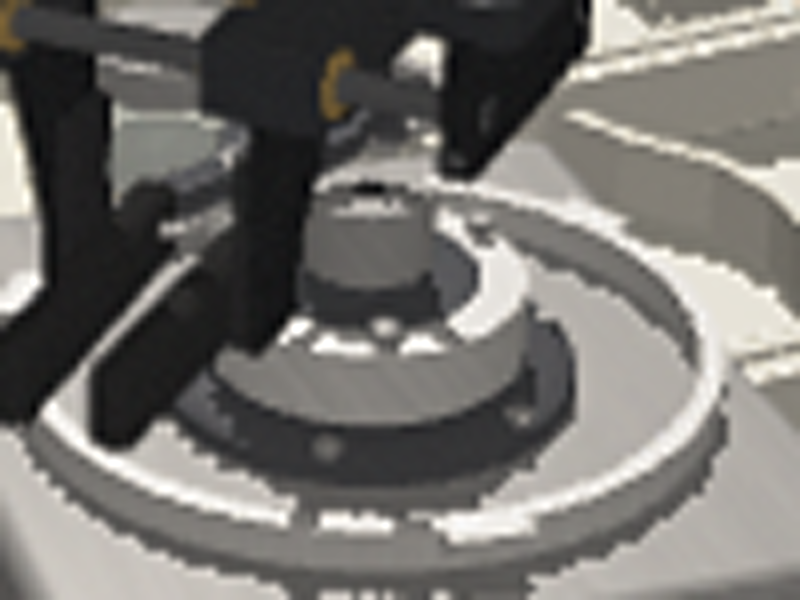

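View pics/t8c.png

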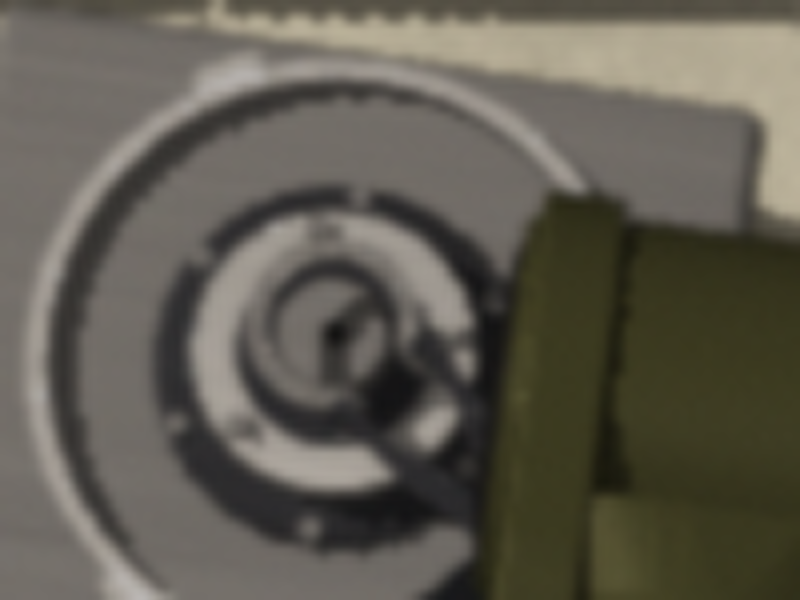

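```bash
python3 - <<'E'
from h import *
t=cv2.imread("pics/t8.png")[174:214,300:345]
g=cv2.cvtColor(t,6);g=cv2.resize(g,None,fx=14,fy=14,interpolation=cv2.INTER_CUBIC)
g=cv2.createCLAHE(3,(2,2)).apply(g)
t0=cv2.imread("pics/top0.png")[174:214,300:345]
cv2.imwrite("pics/t8z.png",g)
print((proj('top',(.6437,.0172,.178))-[300,174])*14,(proj('top',(.6437,.0172,.2085))-[300,174])*14)
E
```

```text
[306.48322967 241.78613507] [305.39637331 207.09824552]
```

View pics/t8z.png

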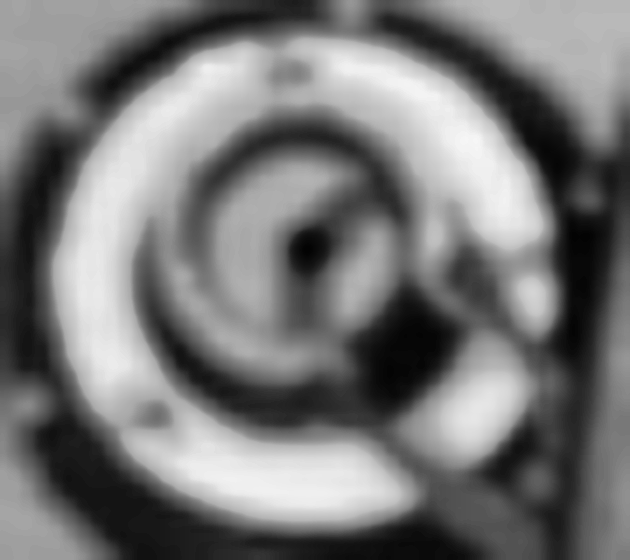

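```bash
python3 -m crank '{"dp":[[0.6,0.1,0],[0.8,0.1,0],[0.8,0.1,0.3],[0.75,0.1,0.4],[0,0,0.4],[0,0,0.25],[0,0,0],[0,0,0]],"delta_rot":[[0,0,0],[0,0,0],[0,0,0],[0,0,0.06],[0,0,0.08],[0,0,0.08],[0,0,0.042],[0,0,0]]}' 3.0 40
python3 -m crank '{"dp":[[0,0,0],[0,0,0],[0,0,0],[0,0,0],[0,0,0],[0,0,0],[0,0,0],[0,0,0]],"delta_rot":[[0,0,0],[0,0,0],[0,0,0],[0,0,0],[0,0,0],[0,0,0],[0,0,0],[0,0,0]]}' 3.0 40
cat > look.py <<'E'
from h import *
import sys
k=sys.argv[1]
go(None,115)
out=[]
for n,(x0,y0) in(("side",(340,190)),("top",(298,172))):
    im=ctrl.get_image(n);cv2.imwrite(f"pics/{n}{k}.png",im)
    g=cv2.resize(im[y0:y0+46,x0:x0+56],None,fx=14,fy=14,interpolation=2)[:600,:784]
    lab=cv2.cvtColor(g,cv2.COLOR_BGR2LAB);lab[...,0]=cv2.createCLAHE(2,(2,2)).apply(lab[...,0])
    cv2.imwrite(f"pics/{n}{k}z.png",cv2.cvtColor(lab,cv2.COLOR_LAB2BGR))
E
python3 look.py 9
```

```text
time: 16.75
position: [0.5311, -0.037, 0.2118]
tool_rot: [-1.688, -2.649, -0.0]
ft_force: [-0.3, -0.5, -2.2]
grip_width: 0.454
time: 17.55
position: [0.5316, -0.0379, 0.2121]
tool_rot: [1.689, 2.649, 0.0]
ft_force: [0.4, 0.2, -1.9]
grip_width: 0.455
t 17.55 pos [ 0.5316 -0.0379  0.2121] yaw 114.94 tilt z [ 0. -0. -1.] F [ 0.4  0.2 -1.9] w 3.95
drot [ 0.0001  0.0001 -0.0011]
```

View pics/side9z.png

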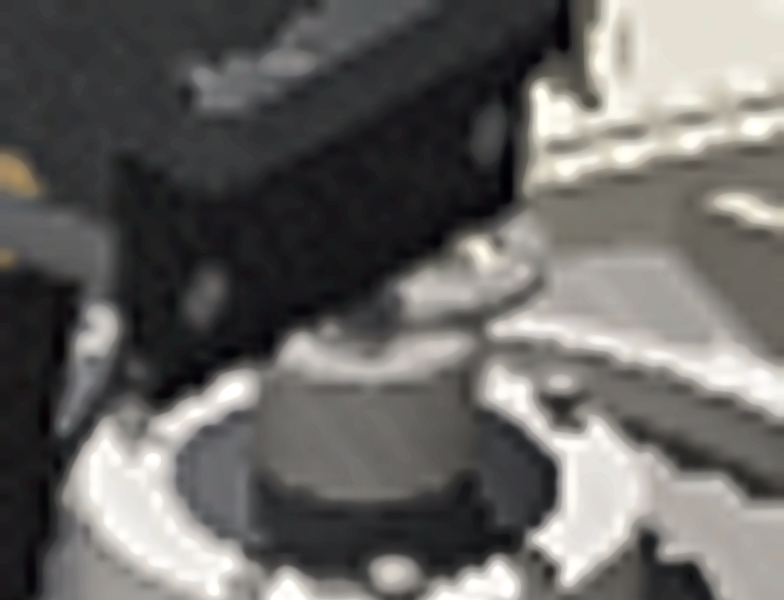

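View pics/top9z.png

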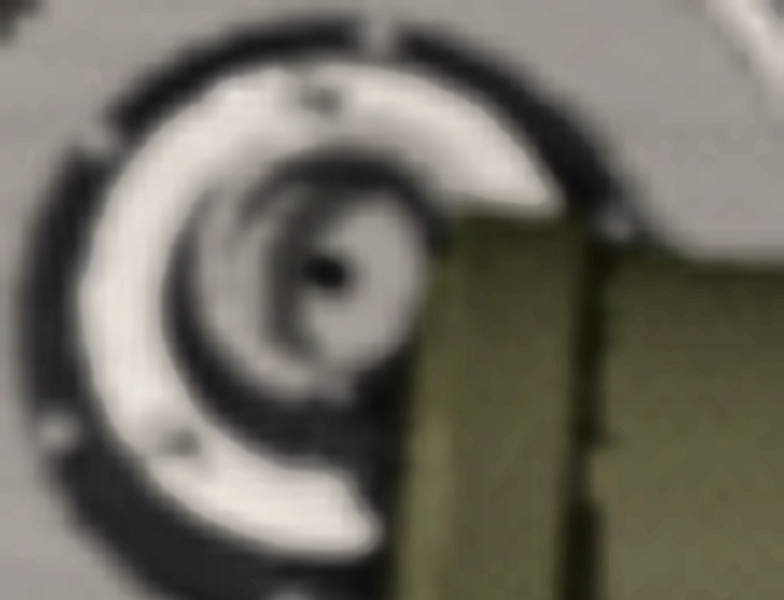

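```bash
python3 - <<'E'
from h import *
t0=cv2.imread("pics/top0.png").astype(int)
O=[]
for k in("t8","top9"):
    t=cv2.imread(f"pics/{k}.png").astype(int)
    d=(t-t0).mean(2)[172:215,298:345]
    O.append(np.clip(128+2.0*d,0,255).astype(np.uint8)); O.append(t.mean(2)[172:215,298:345].astype(np.uint8))
b=[cv2.resize(o,None,fx=8,fy=8,interpolation=cv2.INTER_CUBIC) for o in O]
im=np.vstack([np.hstack(b[:2]),np.hstack(b[2:])]);im=cv2.resize(im,None,fx=.85,fy=.85);print(im.shape)
cv2.imwrite("pics/diff.png",im)
E
```

```text
(585, 639)
```

View pics/diff.png

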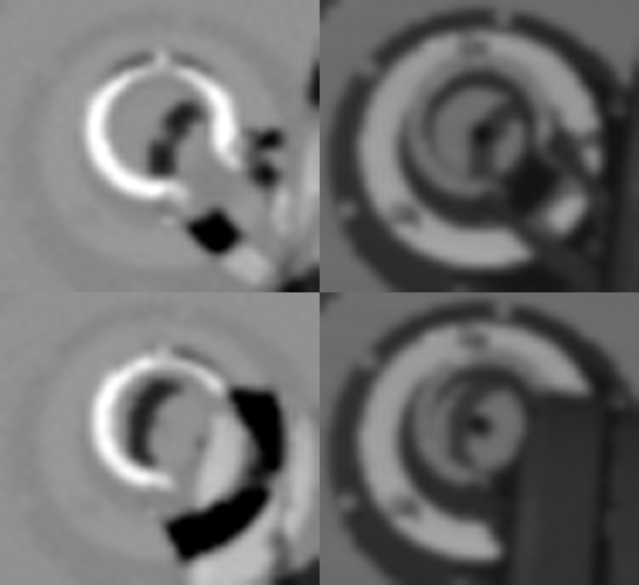

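```bash
cat > fit.py <<'E'
from h import *
from scipy.ndimage import map_coordinates
from scipy.optimize import least_squares
t0=cv2.imread("pics/top0.png").astype(float).mean(2)
def ringfit(fn,zr,c0,a0,a1,rfix=None,show=False):
    d=cv2.imread(fn).astype(float).mean(2)-t0
    d-=np.median(d[150:215,285:300])
    pts=[]
    for a in np.radians(np.arange(a0,a1,5)):   # image angle, 0 right, 90 down
        r=np.arange(6,15,.1);p=map_coordinates(d,[c0[1]+r*np.sin(a),c0[0]+r*np.cos(a)],order=1)
        i=np.argmax(np.where((r>8),p,-99)); 
        if p[i]<18: continue
        j=i
        while j<len(r)-1 and p[j]>p[i]/2:j+=1
        pts.append((c0[0]+r[j]*np.cos(a),c0[1]+r[j]*np.sin(a)))
    P=np.array(pts)
    f=lambda q:np.hypot(P[:,0]-q[0],P[:,1]-q[1])-(rfix if rfix else q[2])
    s=least_squares(f,[c0[0],c0[1]]+([] if rfix else [11.]),loss="soft_l1",f_scale=.3)
    print(fn,len(P),np.round(s.x,2),"rms",round(np.sqrt((s.fun**2).mean()),2),"world",np.round(plane("top",s.x[:2],zr),4))
    return s.x
if __name__=="__main__":
    for rf in(None,11.2):
        ringfit("pics/t8.png",.2085,(321.2,190.4),70,320,rf)
        ringfit("pics/top9.png",.195,(322.2,190),90,270,rf)
    print("shaft",plane("top",(321.45,191.0),.178))
    # dot centroid
    for k in("top0","t8"):
        g=cv2.imread(f"pics/{k}.png").astype(float).mean(2)[188:195,318:326]
        w=np.clip(np.median(g)-g-25,0,None);print(k,(w.sum(0)@np.arange(318,326))/w.sum(),(w.sum(1)@np.arange(188,195))/w.sum())
E
python3 fit.py
```

```text
pics/t8.png 42 [320.47 190.62  10.18] rms 0.38 world [0.6393 0.0203 0.2085]
pics/top9.png 36 [320.86 190.45   9.85] rms 0.16 world [0.6423 0.0195 0.195 ]
pics/t8.png 42 [321.47 190.36] rms 0.88 world [0.6399 0.0179 0.2085]
pics/top9.png 36 [322.49 190.41] rms 0.65 world [0.6425 0.0157 0.195 ]
shaft [0.64434741 0.0182804  0.178     ]
top0 321.16221374045807 191.17175572519088
t8 321.6509572901325 191.3829160530191
```

```bash
python3 -m crank '{"dp":[[0.5,0.1,0],[0.8,0.1,0],[0.8,0.07,0.2],[0,0,0.2],[0,0,0.2],[0,0,0.1],[0,0,0],[0,0,0]],"delta_rot":[[0,0,0],[0,0,0.05],[0,0,0.06],[0,0,0.065],[0,0,0],[0,0,0],[0,0,0],[0,0,0]]}' 3.0 40
python3 look.py 10
```

```text
time: 18.45
position: [0.5256, -0.0177, 0.2051]
tool_rot: [1.914, 2.491, 0.0]
ft_force: [-0.4, -1.2, -1.5]
grip_width: 0.453
t 18.45 pos [ 0.5256 -0.0177  0.2051] yaw 104.92 tilt z [ 0.  0. -1.] F [-0.4 -1.2 -1.5] w 3.94
drot [ 1.000e-04  0.000e+00 -1.759e-01]
```

View pics/side10z.png

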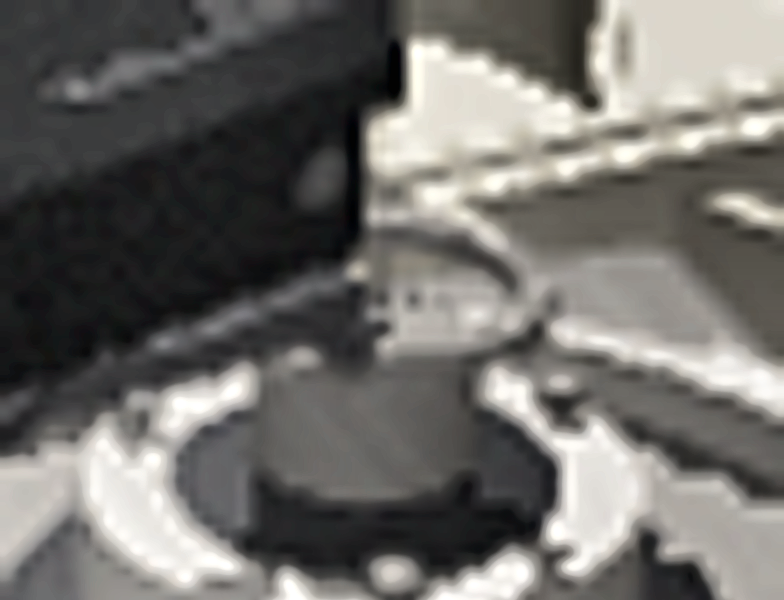

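View pics/top10z.png

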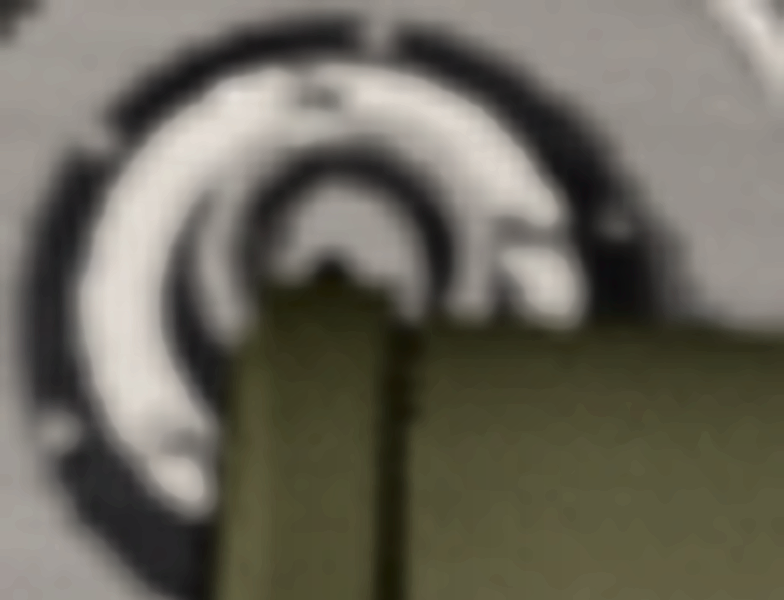

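```bash
python3 -m crank '{"dp":[[0.09,0.04,0],[0.09,0.04,0.1],[0,0,0.1],[0,0,0.1],[0,0,0.1],[0,0,0],[0,0,0],[0,0,0]],"delta_rot":[[0,0,0],[0,0,0],[0,0,0],[0,0,0],[0,0,0],[0,0,0],[0,0,0],[0,0,0]]}' 3.0 40
python3 look.py 11
python3 - <<'E'
from h import *
t0=cv2.imread("pics/top0.png").astype(int)
O=[]
for k in("top10","top11"):
    t=cv2.imread(f"pics/{k}.png").astype(int)
    O.append(np.clip(128+2.0*(t-t0).mean(2)[172:202,298:345],0,255).astype(np.uint8)); O.append(t.mean(2)[172:202,298:345].astype(np.uint8))
b=[cv2.resize(o,None,fx=8,fy=8,interpolation=cv2.INTER_CUBIC) for o in O]
cv2.imwrite("pics/diff11.png",np.vstack([np.hstack(b[:2]),np.hstack(b[2:])]))
E
```

```text
time: 19.35
position: [0.5259, -0.0156, 0.2011]
tool_rot: [1.914, 2.491, 0.0]
ft_force: [0.1, -0.4, -1.9]
grip_width: 0.452
t 19.35 pos [ 0.5259 -0.0156  0.2011] yaw 104.91 tilt z [ 0.  0. -1.] F [ 0.1 -0.4 -1.9] w 3.93
drot [ 0.0002 -0.     -0.1761]
```

View pics/diff11.png

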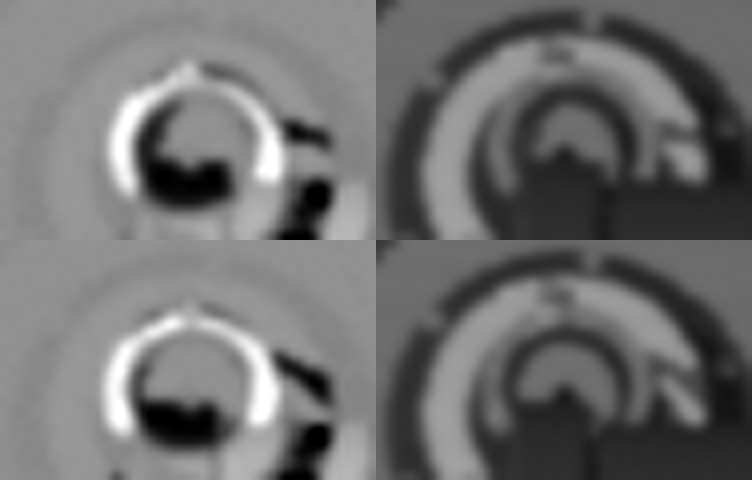

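View pics/side11z.png

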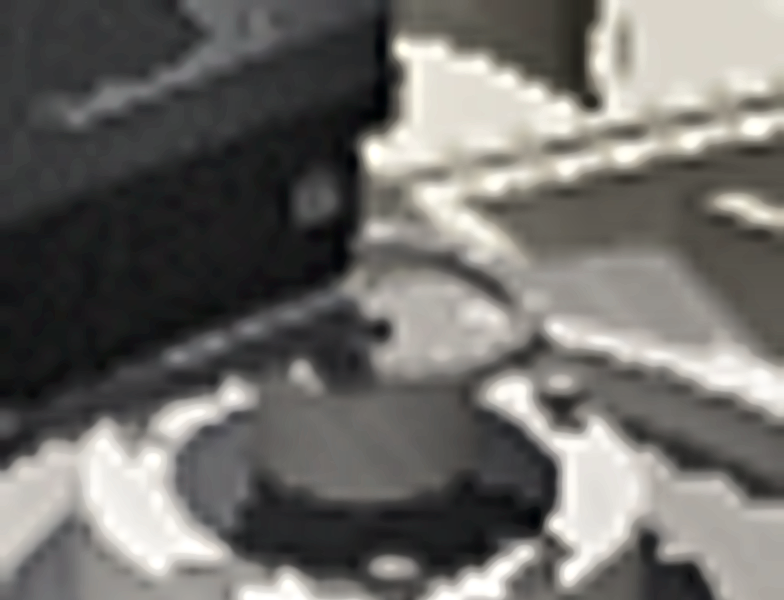

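The ring looks concentric with the shaft (diff: bright arcs at 103 and 280, shaft centre at 190). Descending gently.

```bash
python3 -m crank '{"dp":[[0,0,0.1],[0,0,0.1],[0,0,0.1],[0,0,0.1],[0,0,0.1],[0,0,0],[0,0,0],[0,0,0]],"delta_rot":[[0,0,0],[0,0,0],[0,0,0],[0,0,0],[0,0,0],[0,0,0],[0,0,0],[0,0,0]]}' 3.0 40
python3 -m crank '{"dp":[[0,0,0.1],[0,0,0.1],[0,0,0.1],[0,0,0],[0,0,0],[0,0,0],[0,0,0],[0,0,0]],"delta_rot":[[0,0,0],[0,0,0],[0,0,0],[0,0,0],[0,0,0],[0,0,0],[0,0,0],[0,0,0]]}' 3.0 40
python3 look.py 12
```

```text
time: 20.25
position: [0.5259, -0.0156, 0.1961]
tool_rot: [1.914, 2.491, 0.0]
ft_force: [-0.3, -0.1, -1.9]
grip_width: 0.456
time: 21.05
position: [0.5259, -0.0156, 0.1931]
tool_rot: [1.914, 2.491, 0.0]
ft_force: [-0.2, -0.1, -2.1]
grip_width: 0.454
t 21.05 pos [ 0.5259 -0.0156  0.1931] yaw 104.91 tilt z [ 0.  0. -1.] F [-0.2 -0.1 -2.1] w 3.95
drot [ 1.000e-04  0.000e+00 -1.761e-01]
```

View pics/side12z.png

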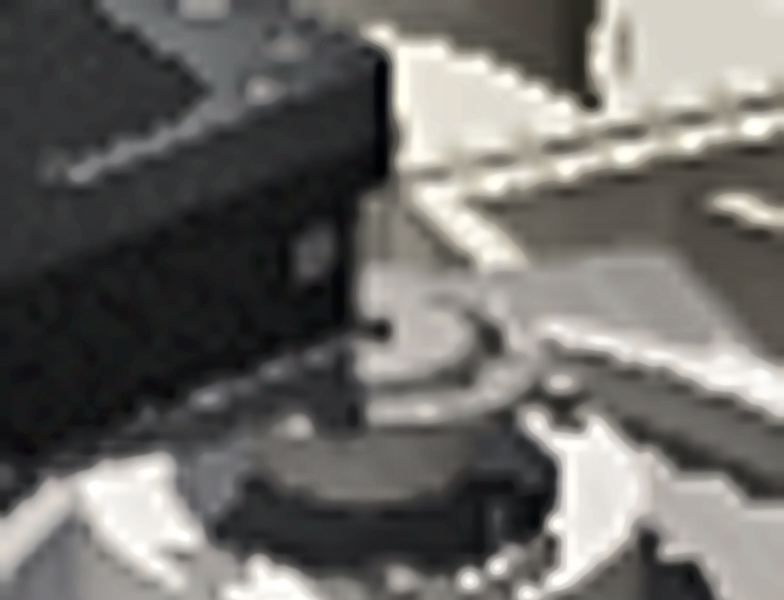

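View pics/top12z.png

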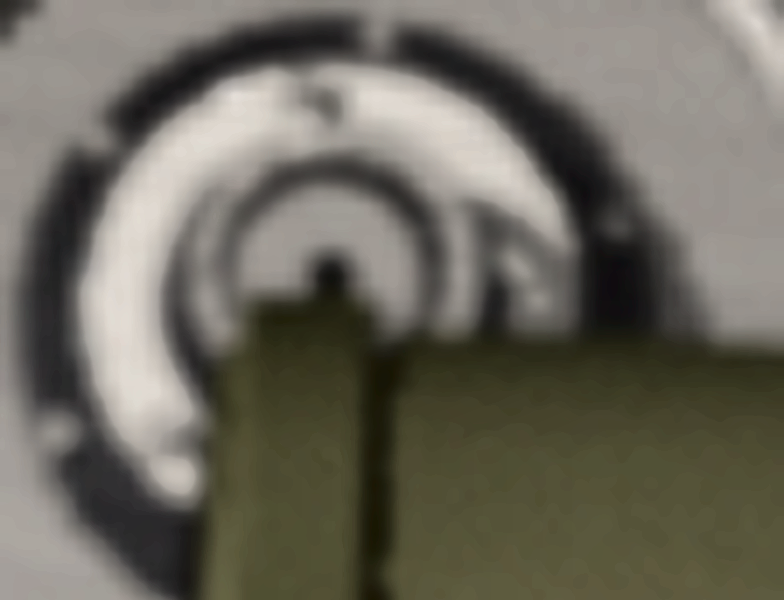

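Side view shows the ring around the shaft end with an even dark gap and the force unchanged. Continuing down.

```bash
python3 -m crank '{"dp":[[0,0,0.1],[0,0,0.1],[0,0,0.1],[0,0,0.1],[0,0,0.1],[0,0,0.1],[0,0,0.1],[0,0,0]],"delta_rot":[[0,0,0],[0,0,0],[0,0,0],[0,0,0],[0,0,0],[0,0,0],[0,0,0],[0,0,0]]}' 3.0 40
python3 -m crank '{"dp":[[0,0,0.1],[0,0,0.1],[0,0,0.1],[0,0,0.1],[0,0,0.1],[0,0,0.1],[0,0,0.1],[0,0,0]],"delta_rot":[[0,0,0],[0,0,0],[0,0,0],[0,0,0],[0,0,0],[0,0,0],[0,0,0],[0,0,0]]}' 3.0 40
python3 look.py 13
```

```text
time: 21.95
position: [0.5257, -0.0157, 0.1859]
tool_rot: [-1.914, -2.491, 0.0]
ft_force: [-0.0, 1.2, -2.0]
grip_width: 0.455
time: 22.75
position: [0.5257, -0.0157, 0.1789]
tool_rot: [-1.914, -2.491, 0.0]
ft_force: [-0.1, 0.6, -2.1]
grip_width: 0.452
t 22.75 pos [ 0.5257 -0.0157  0.1789] yaw 104.9 tilt z [-0. -0. -1.] F [-0.1  0.6 -2.1] w 3.93
drot [-2.000e-04 -1.000e-04 -1.762e-01]
```

View pics/side13z.png

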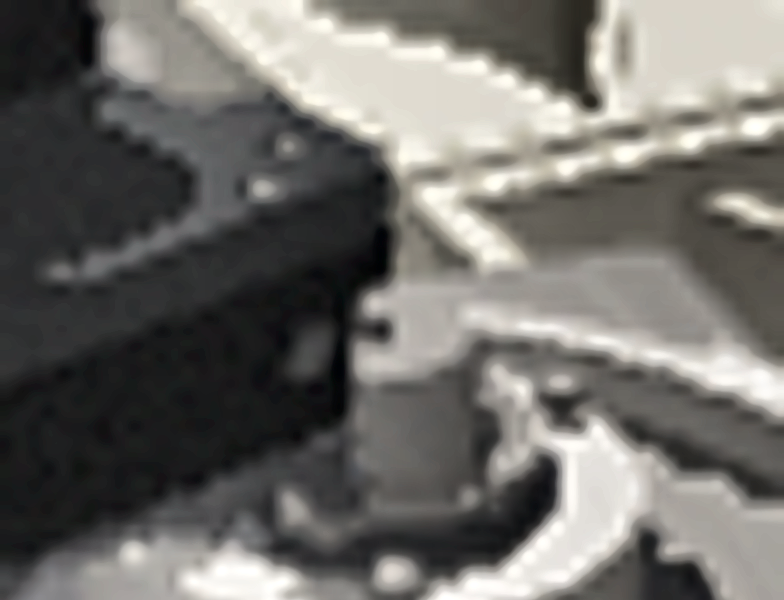

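View pics/top13z.png

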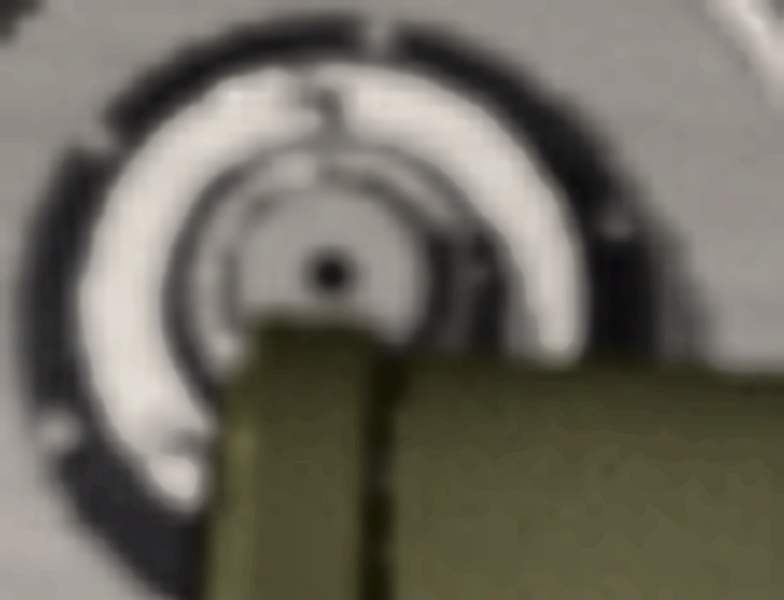

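Ring well down the shaft, still clear. Last millimetres by touch.

```bash
python3 -m crank '{"dp":[[0,0,0.1],[0,0,0.1],[0,0,0.1],[0,0,0.1],[0,0,0.1],[0,0,0],[0,0,0],[0,0,0]],"delta_rot":[[0,0,0],[0,0,0],[0,0,0],[0,0,0],[0,0,0],[0,0,0],[0,0,0],[0,0,0]]}' 3.0 40
python3 -m crank '{"dp":[[0,0,0.05],[0,0,0.05],[0,0,0.05],[0,0,0],[0,0,0],[0,0,0],[0,0,0],[0,0,0]],"delta_rot":[[0,0,0],[0,0,0],[0,0,0],[0,0,0],[0,0,0],[0,0,0],[0,0,0],[0,0,0]]}' 3.0 40
```

```text
time: 23.65
position: [0.5259, -0.0157, 0.1741]
tool_rot: [1.914, 2.491, 0.0]
ft_force: [-0.7, -0.6, -2.2]
grip_width: 0.457
time: 24.45
position: [0.5259, -0.0157, 0.1726]
tool_rot: [-1.915, -2.491, -0.0]
ft_force: [0.0, -0.3, -0.9]
grip_width: 0.453
```

```bash
python3 -m crank '{"dp":[[0,0,0.05],[0,0,0],[0,0,0],[0,0,0],[0,0,0],[0,0,0],[0,0,0],[0,0,0]],"delta_rot":[[0,0,0],[0,0,0],[0,0,0],[0,0,0],[0,0,0],[0,0,0],[0,0,0],[0,0,0]]}' 3.0 40
python3 look.py 14
```

```text
time: 25.25
position: [0.5259, -0.0156, 0.1721]
tool_rot: [1.914, 2.491, 0.0]
ft_force: [0.7, -0.1, -1.0]
grip_width: 0.459
t 25.25 pos [ 0.5259 -0.0156  0.1721] yaw 104.91 tilt z [ 0.  0. -1.] F [ 0.7 -0.1 -1. ] w 3.99
drot [ 0.0002 -0.     -0.1761]
```

View pics/side14z.png

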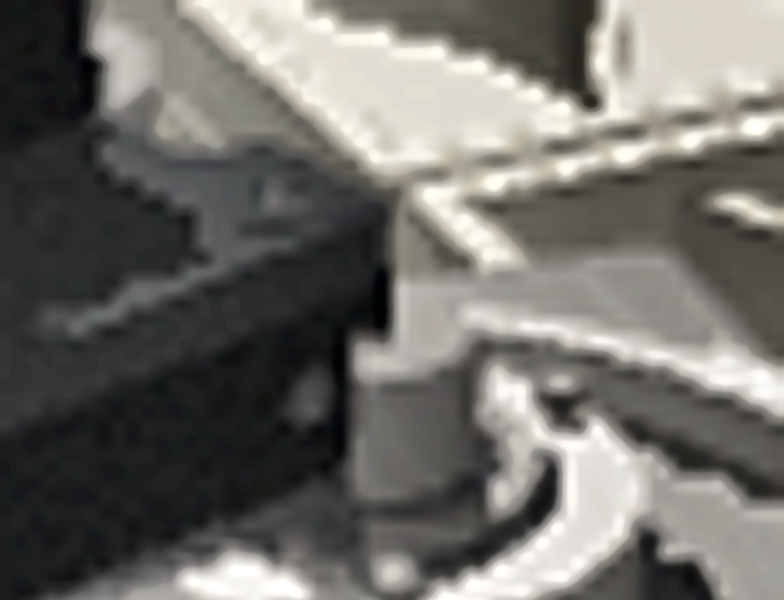

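View pics/side14.png

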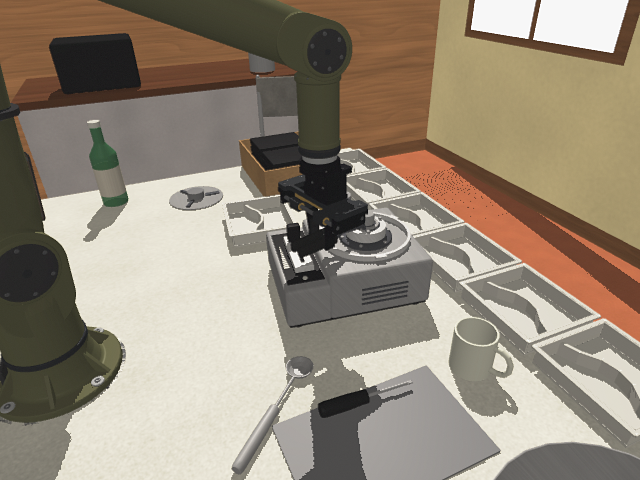

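View pics/top14z.png

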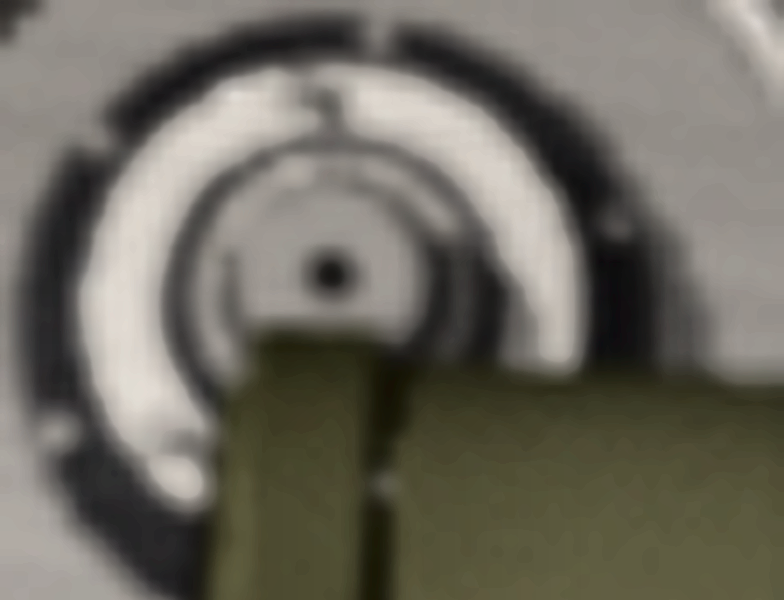

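```bash
python3 -m crank '{"dp":[[0,0,0.05],[0,0,0],[0,0,0],[0,0,0],[0,0,0],[0,0,0],[0,0,0],[0,0,0]],"delta_rot":[[0,0,0],[0,0,0],[0,0,0],[0,0,0],[0,0,0],[0,0,0],[0,0,0],[0,0,0]]}' 3.0 40
python3 -m crank '{"dp":[[0,0,0.05],[0,0,0],[0,0,0],[0,0,0],[0,0,0],[0,0,0],[0,0,0],[0,0,0]],"delta_rot":[[0,0,0],[0,0,0],[0,0,0],[0,0,0],[0,0,0],[0,0,0],[0,0,0],[0,0,0]]}' 3.0 40
python3 -c "
from h import *
print(ctrl.get_state())"
```

```text
time: 26.15
position: [0.5259, -0.0156, 0.1716]
tool_rot: [1.914, 2.491, 0.0]
ft_force: [-1.2, 0.3, 0.2]
grip_width: 0.455
time: 26.95
position: [0.5259, -0.0157, 0.1711]
tool_rot: [1.914, 2.491, 0.0]
ft_force: [-0.9, -0.1, 0.3]
grip_width: 0.456
{'time': 26.95, 'joint_positions': array([-0.51600865,  0.10759815,  0.52987031,  1.8670042 , -0.05870307,
        1.18214456,  1.86466837]), 'qd': array([ 8.74402002e-04,  6.24875801e-04, -1.67545907e-03, -6.79972461e-04,
       -7.84703656e-04, -4.99286544e-05,  5.27160711e-05]), 'joint_torque': array([-1.90969077e-01, -3.00320649e+01,  1.54548828e+00, -2.94247091e+01,
       -1.75542879e-02, -1.96726788e-01,  3.32237818e-03]), 'position': array([ 0.52588267, -0.01565818,  0.17110013]), 'tool_rot': array([1.91432954e+00, 2.49087075e+00, 1.27730267e-04]), 'ft_force': array([-0.93328243, -0.09107212,  0.3229335 ]), 'torque': array([0.01580858, 0.13815001, 0.00182027]), 'grip_width': 0.45604243471209865}
```

```bash
python3 -m crank '{"dp":[[0,0,-0.05],[0,0,0],[0,0,0],[0,0,0],[0,0,0],[0,0,0],[0,0,0],[0,0,0]],"delta_rot":[[0,0,0],[0,0,0],[0,0,0],[0,0,0],[0,0,0],[0,0,0],[0,0,0],[0,0,0]]}' 3.0 40
python3 look.py 15
python3 - <<'E'
from h import *
a=cv2.imread("pics/side15.png")[200:290,270:400];cv2.imwrite("pics/s15c.png",cv2.resize(a,None,fx=6,fy=6,interpolation=2))
E
```

```text
time: 27.75
position: [0.5259, -0.0156, 0.1716]
tool_rot: [1.914, 2.491, 0.0]
ft_force: [-0.7, -0.5, -0.2]
grip_width: 0.455
t 27.75 pos [ 0.5259 -0.0156  0.1716] yaw 104.91 tilt z [ 0.  0. -1.] F [-0.7 -0.5 -0.2] w 3.96
drot [ 1.000e-04  0.000e+00 -1.761e-01]
```

View pics/s15c.png

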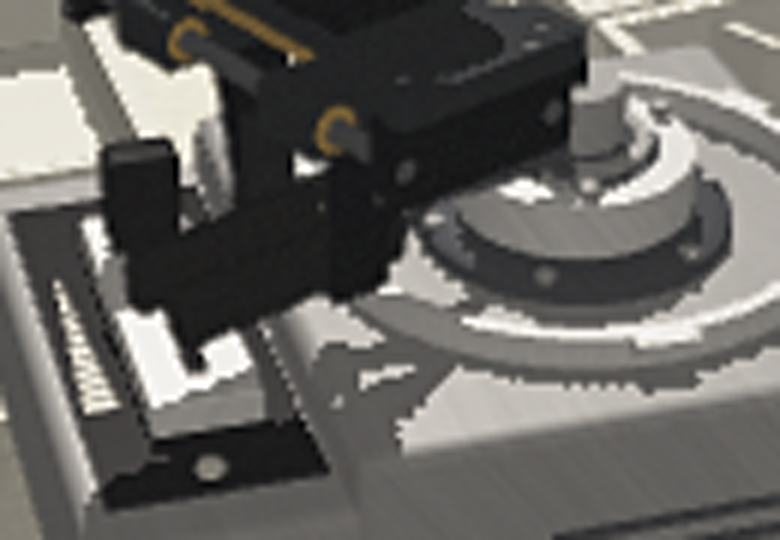

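View pics/top15.png

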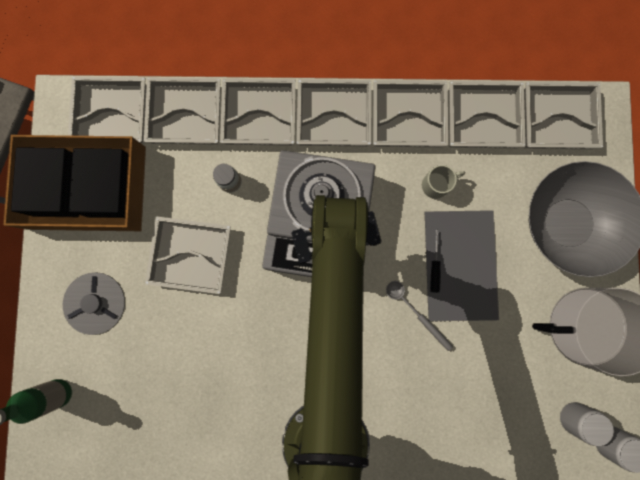

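The speed knob is at the narrow end, the ring is down on the hub around the shaft, and the bystanders are in place. Handing in.

```bash
python3 -c "
from h import *
go(None);ctrl.close_job()"
```

```text
t 27.85 pos [ 0.5259 -0.0156  0.1716] yaw 104.91 tilt z [ 0.  0. -1.] F [-0.8 -0.1 -0.9] w 3.96
the job is handed in; nothing more can be done
```

I handed the job in at 27.9 s with the arm still holding the squeezed pliers. The handover gave no verdict.

**What I did**
- **Speed control:** I slid it toward +y until it reached the stop, where it pushed back with about 11 N. The later pictures show it still at the narrow end of the wedge mark.
- **Pliers and ring:** I gripped the pliers at 40 N and the tips spread visibly. I carried the ring over the shaft, centred it using the camera views, and lowered it until it touched the hub.

**Last checks**
- **Ring position:** The top view shows a roughly even gap around the shaft. Contact began with the TCP at about 0.1730 m, which fits the hub height, and I left it about 1.4 mm lower. The vertical force went from −2.1 N (hanging free) to between −0.2 and −0.9 N, so the ring rests on the hub with only 1–2 N.
- **Grip:** The opening stayed steady at 39.6 mm, with the pliers fully squeezed.
- **Bystanders:** None of them looked moved in the final top view.

**What did not fully agree**
- Early estimates of the ring's centre differed by about 3 mm between views, because the wrist and gripper blocked part of the picture. I settled it with views closer to the shaft before going down.
- The grip opening read about 40 mm, not the 43 mm given for fully squeezed. I took this to be from the pliers slipping a few millimetres forward in the jaws.
- I inferred the ring's spread and level from the pictures and forces. Neither was measured directly.

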